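# Roll a stray specimen tube out from under the bench shelf and box it

## Robot

A 6-joint arm with a two-finger parallel gripper is mounted at the origin on the work surface. World frame = base frame: x ahead of the robot, y to its left, z up, the work surface at z = 0. Lengths are in m, angles in rad, forces in N, time in s.
With the tool pointing down it reaches from about 0.35 to 0.85 m from the base axis. Payload 8.1 kg.
Tool frame: the origin (TCP) lies between the finger pads; the fingertips stand 11 mm ahead of it and the grasp point (between the pads) lies 8 mm behind it (tips_ahead is the z of the fingertips in the tool frame, in m); z points along the fingers, y is the line along which they close (so a half turn about z gives the same grasp; the last joint's range is limited). The gripper opens to 93 mm and grips with 3 to 60 N. Pads are 15 mm wide; open, the fingers measure 128 mm over their backs; the gripper's body (75 mm by 188 mm) begins 65 mm behind the grasp point.
Start: joints at [-1.271, 0.13, 1.488, -0, 1.523, -0.085], TCP at [0.225, -0.556, 0.23] pointing down, gripper open.
Joint ranges: [-2.96, 2.96], [-0.89, 2.26], [0.02, 2.5], [-1.34, 4.48], [0, 2.73], [-2.66, 2.66]. Speed limits (rad/s): [2.39, 2.39, 2.79, 3.14, 3.14, 3.14].

## Interface

Orientations are given as a rotation vector (axis times angle).
In Python, from plant import read_state, read_camera, close_job, tips_ahead gives the robot as it stands. The module is installed in compiled form; this text tells all that it offers.
- The arm moves only by the tool move_arm, never from a script. Its argument "plan" is a list of rows, each a list of 7 numbers: the turn, a rotation vector about the tool's x, y, z in units of 6 degrees (1.0 is 6 degrees), then the shift along the tool's x, y, z in units of 25 mm (1.0 is 25 mm), then the finger opening in mm, from 0 to 93. A call has exactly 10 rows; each row shifts and turns the commanded pose from where the row before left it, along the tool's axes as they then stand; what a row does not reach is not made up. A row lasts 1/10 s, in which the tool goes at most 50 mm and 8.59 degrees, less where a joint would pass 70% of its speed; a pose out of reach is approached as far as the arm can. A call is refused whole if a number of a shift passes 1 or a number of a turn 1, either way. A call with a gripper value outside its range is refused whole. The fingers move at their own pace and stop on an object; "force" is the grip in N (left out, the last holds). Time passes only in rows, so rows that do not move let the fingers close, or fill a call up. It gives the time, the measured TCP pose, the force, the opening and the grip force at its end, in the units of the state.
- read_state(): the state, without advancing time (a new reading comes with each control period).
- read_camera(name): name is "scene" or "top"; returns a dict with "frame" (400x640x3 uint8, red, green, blue), "z_map" (400x640 float32, m along the optical axis (not along the pixel's ray), 0 where there is no reading), "fx", "fy", "cx", "cy" (pixels), "rvec" (rotation vector, rad) and "tvec" (3), from world to camera coordinates, as OpenCV has them. Camera axes: x right, y down, z forward; pixel columns grow to the right and rows downward; lengths in m; the calibration is good to about 2 mm. A picture is of the moment at which its call begins.
- close_job(): hands the job in; it is judged then, once.
The state is a dict: "t": time; "q": joint angles; "dq": joint speeds; "joint_torque": joint torques, N m; "tool_pos": TCP position; "orientation": TCP orientation; "force": force on the tool from outside, world axes, zero at the start; "wrist_torque": the same for the moment, N m; "opening": finger opening in m; "gripper_force": force on a finger pad.
Only numpy, scipy, OpenCV 4.12 (cv2) and the standard library are available. Lean on these libraries where they do the work, as an engineer would, in place of code of your own. Each camera call takes 0.05 s, during which the arm holds its last target. There are 200 camera calls.

## Task

A sealed specimen tube with an orange cap lies on the bench beneath the low clear shelf, in front of the blue kerb. Lay a flat hand on it and roll it gently along the bench (it should turn as it goes, not be dragged or lifted) out from under the shelf until it rests squarely against both yellow stop blocks. Then pick it up and let it drop from just above into the middle of the empty cell of the green divided box, so that it lies down between the dividers, leaving the other two tubes, the stock on the shelf and the shelf itself undisturbed.

Things in the scene. Friction and masses are not known exactly. Their poses are not given: they have to be found in the camera images.
- tube_center (a point): Centre of the tube to move: smooth rigid cylinder, diameter 46 mm, length 150 mm, about 0.2 kg, white, orange cap at its +y end. Point on its axis, half-way along, 23 mm above the bench it lies on (z = 0.023). y runs along the tube; x and z turn as it rolls. Let go, it soon stops. At the start it is within 4 degrees of the shelf's edge, centre 18 to 32 mm behind that edge, close to the kerb.
- shelf: Fixed shelf. Origin on the bench 50 mm in front of the middle of its front edge; x points from stop to shelf, y along the edge, z up. Clear board, blue front strip: x 0.05 to 0.22, y +-0.18, z 0.220 to 0.226. End plates 12 mm thick at y +-0.172. Blue kerb on the bench: front face x 0.113, 12 thick, 20 high. A hand pointing straight down over the tube hits the board: lean it, tips to shelf.
- stop: Fixed stop on the bench: two yellow blocks 20 x 20 x 35 mm high, at x -0.02 to 0, centred at y = -0.05 and 0.05, with an 80 mm gap between for a finger. Origin on the bench midway, in the plane of their faces towards the shelf; x points to the shelf and y along the faces, as on the shelf. The tube rests square with its centre at x = 0.023. The shelf's front edge is at x 0.115 to 0.145 here.
- box: Green divided box, fixed: 236 x 172 x 28 mm (x, y, z), walls, floor and dividers 4 mm thick, all 28 mm high. Origin at the centre of its underside. Three cells along x, centres x = -0.0773, 0, 0.0773; each 73 (x) by 164 mm (y) inside, for one tube lying along y. Two rails 5 mm high on each cell floor cradle the tube, whose centre then lies 28 mm above the bench, level with the divider tops.
- liner: Thin yellow strip (24 x 140 x 1 mm) on the floor of the one empty cell, which it marks. Origin at the centre of its underside, in the middle of that cell, 4 mm above the bench; y along the cell, parallel to the box. The tube, when cradled, has its centre 24 mm above this point.
- blue_tube_center (a point): Centre of a tube of the same size with a blue cap that lies in its cell of the box; bystander, loose.
- red_tube_center (a point): Centre of a tube of the same size with a red cap that lies in its cell of the box; bystander, loose.
- tip_box: Bystander, loose, on the shelf board: blue box of tips with white lid, 85 x 60 x 68 mm (x, y, z), origin at the centre of its underside.
- reagent: Bystander, loose, on the shelf board: round jar 56 mm in diameter and 75 mm high, upright, origin at the centre of its underside.
Things that resemble listed ones, but are neither listed nor needed, are in the scene too. Of the things shaped like the stop, the yellow one is meant. What is shaped like the part that bears tube_center but turquoise is not meant.

How it is judged:
On the way, in this order (a step that is already met when the one before it is completed fails the run):
1. the tube has turned by 70 degrees or more as it rolls along the bench, before it reaches the stop (angle between tube_center's own z axis and vertical above 1.2 rad and x of tube_center in the frame of stop above 0.04 m and height (world z) of tube_center below 0.028 m).
2. the tube rests on the bench squarely against both stop blocks (x of tube_center in the frame of stop between 0.018 and 0.029 m and angle between the y axis of tube_center and the y axis of stop, either way round below 0.08 rad and height (world z) of tube_center below 0.028 m and y of tube_center in the frame of stop between -0.04 and 0.04 m and linear speed of tube below 0.03 m/s), for 0.3 s.
At the end, for the whole second after the job is handed in: The orange-capped tube lies at rest in the empty cell of the box: its centre within 12 mm of the cell's middle along each side, not more than 6 mm higher than when cradled, parallel to the cell within 0.1 rad (x of tube_center in the frame of liner between -0.012 and 0.012 m and y of tube_center in the frame of liner between -0.012 and 0.012 m and z of tube_center in the frame of liner below 0.03 m and angle between the y axis of tube_center and the y axis of liner, either way round below 0.1 rad and linear speed of tube below 0.02 m/s); the robot touches nothing.
It fails at once if the tube is lifted more than 15 mm off the bench, or stood up, before it has reached the stop (over the bench between stop and kerb, below the shelf) (y of tube_center in the frame of stop between -0.13 and 0.13 m and x of tube_center in the frame of stop between 0.055 and 0.26 m and height (world z) of tube_center between 0.038 and 0.11 m).
It fails at once if the tube is flung: it rolls along the bench faster than 0.35 m/s (y of tube_center in the frame of stop between -0.13 and 0.13 m and x of tube_center in the frame of stop between -0.1 and 0.26 m and height (world z) of tube_center below 0.03 m and linear speed of tube above 0.35 m/s).
It fails at once if the tube falls into the box from too high (it lands at more than 0.9 m/s, a fall of 40 mm) (linear speed of tube above 0.9 m/s and horizontal distance between tube_center and liner below 0.06 m and height (world z) of tube_center below 0.1 m).
It fails at once if a tube already in the box or the stock on the shelf is moved more than 15 mm (distance of any of blue_tube_center, red_tube_center, tip_box, reagent from where it was at the start of the episode above 0.015 m).
It fails at once if the robot knocks the shelf with more than 15 N (contact force between any of the arm, the fingers and shelf above 15 N).
It also fails if it takes over 72 s, if anything falls off the work surface, if the arm or the gripper's body presses on something with over 40 N, if the wrist force passes 120 N, or if a joint passes its speed limit or range.

## Working session

There is one attempt and no reset: what is moved stays moved. The work goes in short steps, Python scripts to look and compute and a tool call to move; the robot and the scene stay as the last step left them, time stands still between calls to the robot, and variables do not carry over. Pictures are saved under pics/ and viewed, at most 10 in all, crops included, and the job is handed in when it is done.

Besides the shell and the picture viewer there is one more tool, called after "Emit:" as name([rows], argument=value, ...), one row to a line, values as JSON. move_arm: Moves the arm, as the interface text tells. Its arguments: {"type":"object","properties":{"plan":{"type":"array","items":{"type":"array","items":{"type":"number"}}},"force":{"type":"number"}},"required":["plan"]}

```bash
mkdir -p pics
cat > h.py <<'E'
import numpy as np, cv2
from plant import *
def cam(n):
    c=read_camera(n); c['R']=cv2.Rodrigues(np.array(c['rvec'],float))[0]; c['t']=np.array(c['tvec'],float).ravel(); return c
def pts(c):
    v,u=np.mgrid[0:400,0:640]; z=c['z_map']
    P=np.stack([(u-c['cx'])/c['fx']*z,(v-c['cy'])/c['fy']*z,z],-1)
    return (P-c['t'])@c['R']
def ray(c,u,v,h):
    d=np.array([(u-c['cx'])/c['fx'],(v-c['cy'])/c['fy'],1])@c['R']; o=-c['t']@c['R']
    return o+d*(h-o[2])/d[2]
E
python3 - <<'E'
from h import *
for n in('scene','top'):
    c=cam(n); cv2.imwrite(f'pics/{n}0.png',c['frame'][:,:,::-1]); print(n,-c['t']@c['R'],c['R'][2],c['fx'])
    np.savez(f'{n}0.npz',**{k:np.array(v) for k,v in c.items()})
print(tips_ahead, read_state()['orientation'],read_state()['t'])
E
```

```text
scene [ 1.03440067 -0.52917479  1.08444498] [-0.42117422  0.45186666 -0.78640244] 441.0460460407554
top [0.32831367 0.00815514 1.33410217] [ 0.17366639 -0.00423459 -0.98479544] 514.1619027250449
0.011 [-3.08203755e+00 -6.00417458e-01  2.77635947e-04] 0.1
```

View pics/scene0.png

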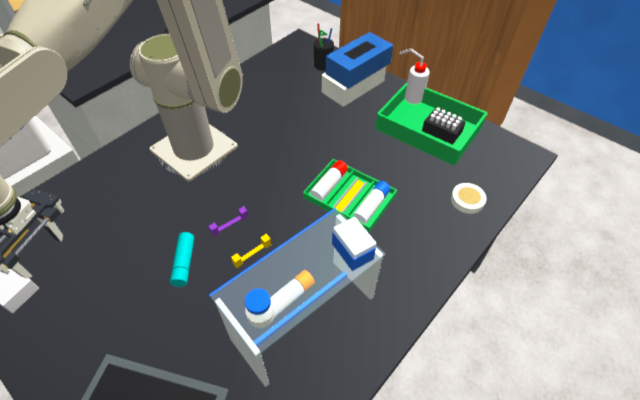

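View pics/top0.png

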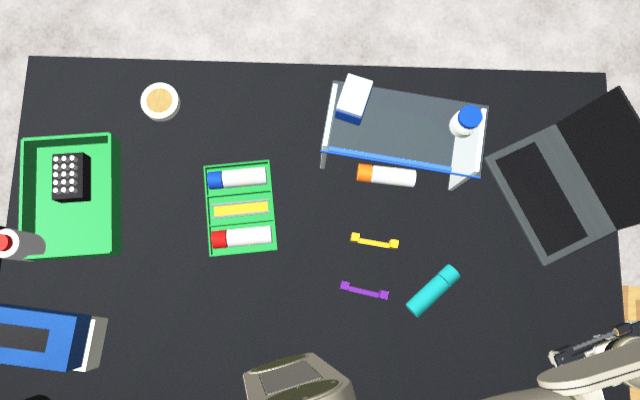

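The scene view shows the yellow stop near (252,250), the orange-capped tube under the shelf at (290,297), and the box at (350,195). In the top view the stop is at (375,241), the tube at (386,175), and the empty cell at (241,209). Purple and turquoise are decoys.

```bash
cat > m.py <<'E'
from h import *
def load(n): return dict(np.load(f'{n}0.npz'))
def hsv(c): return cv2.cvtColor(c['frame'],cv2.COLOR_RGB2HSV)
def comps(m,amin=20):
    n,l,s,ce=cv2.connectedComponentsWithStats(m.astype(np.uint8)); return [(l==i,s[i],ce[i]) for i in range(1,n) if s[i][4]>=amin]
E
python3 - <<'E'
from m import *
for n in('top','scene'):
    c=load(n);H=hsv(c);P=pts(c)
    Y=cv2.inRange(H,(20,150,120),(33,255,255))>0
    O=cv2.inRange(H,(8,150,120),(19,255,255))>0
    B=cv2.inRange(H,(100,140,90),(125,255,255))>0
    W=cv2.inRange(H,(0,0,150),(180,50,255))>0
    for nm,M in(('Y',Y),('O',O),('B',B),('W',W)):
        for m,s,ce in comps(M,25):
            p=P[m]; p=p[np.isfinite(p).all(1)]
            if nm=='W' and s[4]>4000: continue
            (a,b),wh,an=cv2.minAreaRect(np.argwhere(m)[:,::-1].astype(np.float32))
            print(n,nm,s,ce.round(1),'med',np.median(p,0).round(3),'lo',np.percentile(p,5,0).round(3),'hi',np.percentile(p,95,0).round(3))
E
```

```text
top Y [358 166  14  10  69] [364.  171.3] med [ 0.637 -0.128  0.046] lo [ 0.63  -0.143  0.041] hi [ 0.646 -0.115  0.05 ]
top Y [215 202  53  13 395] [240.8 208.1] med [0.539 0.189 0.005] lo [0.526 0.129 0.   ] hi [0.551 0.251 0.01 ]
top Y [351 232  48  17 312] [374.3 241.5] med [ 0.46  -0.16   0.006] lo [ 0.448 -0.213 -0.002] hi [ 0.476 -0.102  0.038]
top O [357 163  15  19 177] [363.9 172.9] med [ 0.629 -0.129  0.039] lo [ 0.616 -0.145  0.005] hi [ 0.659 -0.113  0.048]
top B [458 105  24  24 442] [469.5 116.2] med [ 0.701 -0.323  0.301] lo [ 0.681 -0.343  0.293] hi [ 0.723 -0.302  0.304]
top B [335 110  27  15 195] [347.3 117.4] med [ 0.706 -0.068  0.261] lo [ 0.698 -0.093  0.237] hi [ 0.714 -0.043  0.276]
top B [320 150 161  29 478] [394.2 162.7] med [ 0.616 -0.173  0.226] lo [ 0.59  -0.338  0.223] hi [ 0.637 -0.033  0.229]
top B [207 171  16  18 237] [214.1 179.8] med [0.602 0.256 0.047] lo [0.586 0.239 0.034] hi [0.625 0.272 0.053]
top B [   0  306   81   66 3048] [ 40.5 338.4] med [0.212 0.584 0.16 ] lo [0.154 0.529 0.156] hi [0.268 0.675 0.164]
top W [ 321   73   52   77 1545] 
[... 8034 characters left out ...]
 [ 0.246 -0.533  0.321] lo [ 0.235 -0.563  0.319] hi [ 0.259 -0.507  0.323]
scene W [ 47 222  16  19 119] [ 55.1 229.6] med [ 0.212 -0.503  0.259] lo [ 0.209 -0.508  0.227] hi [ 0.215 -0.497  0.284]
scene W [   0  263   39   49 1225] [ 15.  286.5] med [ 0.11  -0.655  0.051] lo [ 0.052 -0.694  0.012] hi [ 0.279 -0.603  0.306]
scene W [ 245  277   60   50 1014] [278.  302.3] med [ 0.715 -0.276  0.229] lo [ 0.69  -0.35   0.226] hi [ 0.729 -0.225  0.278]
scene W [215 297  46  60 538] [237.2 326.2] med [ 0.682 -0.373  0.228] lo [ 0.612 -0.385  0.225] hi [ 0.748 -0.36   0.23 ]
scene W [  0 380  13  20 140] [  4.  392.5] med [-0.201 -0.997 -0.748] lo [-0.249 -1.014 -0.754] hi [-0.166 -0.987 -0.74 ]
```

Run:
```python
from m import *
def line(p):
    vx,vy,x,y=cv2.fitLine(p[:,:2].astype(np.float32),cv2.DIST_HUBER,0,.001,.001).ravel(); 
    if vy<0:vx,vy=-vx,-vy
    return np.degrees(np.arctan2(-vx,vy)),(x,y)   # yaw of y axis
for n in('top','scene'):
    c=load(n);H=hsv(c);P=pts(c)
    Y=cv2.inRange(H,(20,150,120),(33,255,255))>0
    B=cv2.inRange(H,(100,140,90),(125,255,255))>0
    def box(x0,x1,y0,y1,z0,z1): return (P[...,0]>x0)&(P[...,0]<x1)&(P[...,1]>y0)&(P[...,1]<y1)&(P[...,2]>z0)&(P[...,2]<z1)
    m=Y&box(.43,.49,-.23,-.08,.031,.05)
    for mm,s,ce in comps(m,3): print(n,'block',s[4],P[mm].mean(0).round(4),P[mm].min(0).round(3),P[mm].max(0).round(3))
    p=P[B&box(.55,.66,-.36,-.01,.21,.24)]; print('strip',line(p),p.min(0).round(3),p.max(0).round(3))
    p=P[Y&box(.5,.58,.1,.28,-.02,.03)]; print('liner',line(p),(p.min(0)+p.max(0))/2)
    W=((cv2.inRange(H,(0,0,150),(180,60,255))>0)|(cv2.inRange(H,(5,130,120),(33,255,255))>0))
    if n=='top':
        m=W&box(.59,.67,-.27,-.1,.02,.07); p=P[m]; t=p[p[:,2]>.040]; print('tube',line(t),p.min(0),p.max(0),'top',p[:,2].max())
        # silhouette: minAreaRect corners cast onto z=.023
        r=cv2.boxPoints(cv2.minAreaRect(np.argwhere(m)[:,::-1].astype(np.float32)))
        print([ray(c,*q,.023).round(4) for q in r], ray(c,*r.mean(0),.023))
```

```text
top block 59 [ 0.4683 -0.1088  0.0356] [ 0.458 -0.118  0.031] [ 0.478 -0.098  0.043]
top block 57 [ 0.4539 -0.2077  0.0346] [ 0.445 -0.218  0.031] [ 0.464 -0.197  0.039]
strip (np.float32(-8.461777), (np.float32(0.62125474), np.float32(-0.13528663))) [ 0.585 -0.359  0.219] [ 0.64  -0.01   0.234]
liner (np.float32(7.5180817), (np.float32(0.53876793), np.float32(0.18917501))) [0.53956433 0.18870567 0.00560572]
tube (np.float32(-4.884935), (np.float32(0.6319448), np.float32(-0.1878094))) [ 0.60497495 -0.26317794  0.02169917] [ 0.66093716 -0.11161839  0.05185811] top 0.05185811189361634
[array([ 0.6173, -0.111 ,  0.023 ]), array([ 0.6629, -0.1151,  0.023 ]), array([ 0.6506, -0.2686,  0.023 ]), array([ 0.6052, -0.2635,  0.023 ])] [ 0.63392712 -0.18956565  0.023     ]
scene block 49 [ 0.4681 -0.1098  0.0369] [ 0.456 -0.119  0.031] [ 0.478 -0.098  0.041]
scene block 54 [ 0.4538 -0.2084  0.0367] [ 0.442 -0.218  0.032] [ 0.464 -0.198  0.042]
strip (np.float32(-8.185693), (np.float32(0.6038802), np.float32(-0.24590844))) [ 0.585 -0.36   0.224] [ 0.639 -0.014  0.233]
liner (np.float32(7.916343), (np.float32(0.53494304), np.float32(0.18981972))) [0.54057168 0.18582005 0.01489064]
```

```bash
cat > g.py <<'E'
from m import *
from scipy.spatial.transform import Rotation as Ro
import json
YS=np.radians(-8.3); O=np.array([.471,-.160,0]); XS=np.array([np.cos(YS),np.sin(YS),0]); Ys=np.array([-np.sin(YS),np.cos(YS),0])
S=np.c_[XS,Ys,[0,0,1]]
def toS(p): return (np.array(p)-O)@S
def fromS(p): return O+S@np.array(p,float)
def st():
    s=read_state(); s['R']=Ro.from_rotvec(s['orientation']); s['p']=np.array(s['tool_pos']); return s
def tool(yaw,lean): # x_t at yaw(deg) pointing down, then lean about tool y
    c,q=np.cos(np.radians(yaw)),np.sin(np.radians(yaw))
    return Ro.from_matrix(np.c_[[c,q,0],[q,-c,0],[0,0,-1]])*Ro.from_euler('y',lean,degrees=True)
def go(p,R):
    s=st(); d=np.array(p)-s['p']
    print('t',round(s['t'],2),'q',np.round(s['q'],3),'p',s['p'].round(4),'S',toS(s['p']).round(4),'F',np.round(s['force'],1),'open',s['opening'])
    print(' turn6',((s['R'].inv()*R).as_rotvec()/np.radians(6)).round(3),'shift_now',(s['R'].inv().apply(d)/.025).round(3),'shift_after',(R.inv().apply(d)/.025).round(3))
E
python3 - <<'E'
from g import *
go(fromS([0,-.005,.2]),tool(-8.3,0))
E
```

```text
t 0.1 q [-1.271  0.131  1.489 -0.     1.523 -0.085] p [ 0.2251 -0.5557  0.2287] S [-0.1862 -0.427   0.2287] F [ 0.8  0.3 -0.8] open 0.09305721772436042
 turn6 [-1.500e-02  3.000e-03  5.058e+00] shift_now [ 14.956 -10.802   1.167] shift_after [  7.448 -16.88    1.148]
```

Emit:
move_arm([
  [0, 0, 0, 0.95, -0.7, 0, 93],
  [0, 0, 0, 0.95, -0.7, 0, 93],
  [0, 0, 0, 0.95, -0.7, 0, 93],
  [0, 0, 0, 0.95, -0.7, 0, 93],
  [0, 0, 0, 0.95, -0.7, 0, 93],
  [0, 0, 0, 0.95, -0.7, 0, 93],
  [0, 0, 0, 0.95, -0.7, 0, 93],
  [0, 0, 0, 0.95, -0.7, 0, 93],
  [0, 0, 0, 0.95, -0.7, 0, 93],
  [0, 0, 0, 0.95, -0.7, 0, 93],
])

```text
t: 1.1
tool_pos: [0.38, -0.3035, 0.2292]
orientation: [-3.083, -0.6, 0.001]
force: [0.6, 0.4, -1.0]
opening: 0.0929
gripper_force: 0.0
```

Run:
```python
from g import *
go(fromS([0,-.005,.2]),tool(-8.3,0))
```

```text
t 1.1 q [-0.779 -0.181  1.795  0.     1.528  0.407] p [ 0.38   -0.3035  0.2292] S [-0.0694 -0.1551  0.2292] F [ 0.6  0.4 -1. ] open 0.09292683359041096
 turn6 [-5.000e-03  4.000e-03  5.057e+00] shift_now [ 5.428 -3.78   1.17 ] shift_after [ 2.775 -6.005  1.168]
```

Emit:
move_arm([
  [0, 0, 0, 0.9, -0.63, 0.2, 93],
  [0, 0, 0, 0.9, -0.63, 0.2, 93],
  [0, 0, 0, 0.9, -0.63, 0.2, 93],
  [0, 0, 0, 0.9, -0.63, 0.2, 93],
  [0, 0, 0, 0.9, -0.63, 0.2, 93],
  [0, 0, 0, 0.9, -0.63, 0.2, 93],
  [0, 0, 1, 0, 0, 0, 93],
  [0, 0, 1, 0, 0, 0, 93],
  [0, 0, 1, 0, 0, 0, 93],
  [0, 0, 1, 0, 0, 0, 93],
])

```text
t: 2.1
tool_pos: [0.4691, -0.1662, 0.1991]
orientation: [-3.141, 0.06, 0.001]
force: [0.6, -0.4, -0.2]
opening: 0.0927
gripper_force: 0.0
```

Emit:
move_arm([
  [0, 0, 1, 0, 0, 0, 93],
  [0, 1, 0, 0, 0, 0, 93],
  [0, 1, 0, 0, 0, 0, 93],
  [0, 1, 0, 0, 0, 0, 93],
  [0, 1, 0, 0, 0, 0, 93],
  [0, 1, 0, 0, 0, 0, 93],
  [0, 1, 0, 0, 0, 0, 93],
  [0, 1, 0, 0, 0, 0, 93],
  [0, 0, 0, 0, 0, 0, 93],
  [0, 0, 0, 0, 0, 0, 93],
])

```text
t: 3.1
tool_pos: [0.4731, -0.1693, 0.1955]
orientation: [2.885, -0.202, 1.1]
force: [-0.5, 0.4, 0.0]
opening: 0.0924
gripper_force: 0.0
```

Run:
```python
from g import *
go(fromS([.18,-.005,.06]),tool(-8.3,60))
print(st()['R'].as_matrix())
```

```text
t 3.1 q [-0.723 -0.892  2.497  0.469  0.953  0.827] p [ 0.4731 -0.1693  0.1955] S [ 0.0034 -0.0089  0.1955] F [-0.5  0.4  0. ] open 0.09243232125598623
 turn6 [-0.058  3.048  0.019] shift_now [ 1.665 -0.102  8.747] shift_after [-1.164 -0.156  8.827]
[[ 0.73906751 -0.13848941  0.65924191]
 [-0.10484771 -0.9903614  -0.09050552]
 [ 0.6654218  -0.00223032 -0.74646423]]
```

```bash
cat > k.py <<'E'
from g import *
from scipy.optimize import least_squares
D=[([-1.271,.131,1.489,0,1.523,-.085],[.2251,-.5557,.2287]),([-.779,-.181,1.795,0,1.528,.407],[.38,-.3035,.2292]),([-.723,-.892,2.497,.469,.953,.827],[.4731,-.1693,.1955])]
def fk(P,q):
    a0,h,L1,L2,e,d=P; z=lambda a:Ro.from_euler('z',a); y=lambda a:Ro.from_euler('y',a)
    R=z(q[0]); p=R.apply([a0,0,h]); R=R*y(q[1]); p=p+R.apply([0,0,L1]); R=R*y(q[2]); p=p+R.apply([e,0,L2]); R=R*z(q[3])*y(q[4]); p=p+R.apply([0,0,d]); return p,R*z(q[5])
P=least_squares(lambda P:np.r_[np.concatenate([fk(P,q)[0]-x for q,x in D])*100,(P-[0.05,.35,.35,.35,0.0,.25])*.02],[0.05,.35,.35,.35,0.0,.25]).x
lo=np.array([-2.96,-.89,.02,-1.34,0,-2.66]);hi=np.array([2.96,2.26,2.5,4.48,2.73,2.66])
def ik(p,R,q0):
    best=None
    for s in (q0,[q0[0],.3,1.5,0,.5,0],[q0[0],.3,1.5,3.1,.5,-2.5],[-.3,.5,1.5,1.5,.5,0]):
        def f(q):
            a,b=fk(P,q); return np.r_[(a-p)*10,(R.inv()*b).as_rotvec()]
        r=least_squares(f,np.clip(s,lo+.01,hi-.01),bounds=(lo,hi))
        if best is None or r.cost<best.cost: best=r
    return best
E
python3 - <<'E'
from k import *
print(P.round(4)); 
for q,x in D: print((fk(P,q)[0]-x).round(4))
print((st()['R'].inv()*fk(P,D[2][0])[1]).as_rotvec().round(3))
for lean in(30,40,50,60):
  for x,z in((.19,.05),(.14,.06),(.1,.06),(.06,.08),(.03,.08),(0,.08)):
    r=ik(fromS([x,-.005,z]),tool(-8.3,lean),D[2][0]); print(lean,x,z,'cost %.5f'%r.cost,r.x.round(2))
E
```

```text
[-1.4824  4.3866  0.5135  2.2242  4.0774  0.4881]
[-0.0464 -0.0223 -0.0029]
[-0.0448 -0.0274  0.0048]
[-0.0004 -0.008  -0.0019]
[ 0.     0.    -1.572]
30 0.19 0.05 cost 0.00431 [-0.45  0.6   1.11  0.29  0.94  2.66]
30 0.14 0.06 cost 0.00269 [-0.47  0.53  1.18  0.28  0.94  2.66]
30 0.1 0.06 cost 0.00157 [-0.48  0.49  1.23  0.27  0.94  2.66]
30 0.06 0.08 cost 0.00072 [-0.5   0.4   1.32  0.26  0.94  2.66]
30 0.03 0.08 cost 0.00026 [-0.51  0.37  1.35  0.25  0.94  2.66]
30 0 0.08 cost 0.00002 [-0.53  0.34  1.39  0.24  0.94  2.66]
40 0.19 0.05 cost 0.00061 [-0.44  0.64  1.09  0.33  0.76  2.66]
40 0.14 0.06 cost 0.00012 [-0.46  0.58  1.16  0.32  0.76  2.66]
40 0.1 0.06 cost 0.00000 [-0.48  0.54  1.2   0.31  0.76  2.65]
40 0.06 0.08 cost 0.00000 [-0.53  0.46  1.28  0.35  0.77  2.58]
40 0.03 0.08 cost 0.00000 [-0.58  0.44  1.31  0.39  0.79  2.52]
40 0 0.08 cost 0.00000 [-0.64  0.41  1.34  0.44  0.81  2.43]
50 0.19 0.05 cost 0.00000 [-0.45  0.72  1.03  0.43  0.58  2.58]
50 0.14 0.06 cost 0.00000 [-0.5   0.67  1.09  0.49  0.6   2.49]
50 0.1 0.06 cost 0.00000 [-0.56  0.64  1.12  0.56  0.63  2.4 ]
50 0.06 0.08 cost 0.00000 [-0.64  0.57  1.2   0.63  0.67  2.29]
50 0.03 0.08 cost 0.00000 [-0.73  0.55  1.22  0.69  0.72  2.18]
50 0 0.08 cost 0.00000 [-0.84  0.53  1.24  0.76  0.79  2.06]
60 0.19 0.05 cost 0.00000 [-0.5   0.84  0.93  0.74  0.46  2.27]
60 0.14 0.06 cost 0.00000 [-0.58  0.79  0.99  0.83  0.51  2.15]
60 0.1 0.06 cost 0.00000 [-0.66  0.76  1.02  0.91  0.57  2.03]
60 0.06 0.08 cost 0.00000 [-0.79  0.7   1.09  0.99  0.67  1.91]
60 0.03 0.08 cost 0.00000 [-0.92  0.68  1.1   1.04  0.78  1.8 ]
60 0 0.08 cost 0.00000 [-1.11  0.67  1.12  1.08  0.94  1.68]
```

Emit:
move_arm([
  [0, 0, 0, 0.1, 0, 0.7, 93],
  [0, 0, 0, 0.1, 0, 0.7, 93],
  [0, 0, 0, 0.1, 0, 0.7, 93],
  [0, 0, 0, 0.1, 0, 0.7, 93],
  [0, 0, 0, 0.1, 0, 0.7, 93],
  [0, 0, 0, 0.1, 0, 0.7, 93],
  [0, 0, 0, 0.1, 0, 0.7, 93],
  [0, 0, 0, 0.1, 0, 0.7, 93],
  [0, 0, 0, 0, 0, 0, 93],
  [0, 0, 0, 0, 0, 0, 93],
])

```text
t: 4.1
tool_pos: [0.5807, -0.1824, 0.1045]
orientation: [2.887, -0.197, 1.1]
force: [0.2, 0.5, 0.2]
opening: 0.0929
gripper_force: 0.0
```

Run:
```python
from g import *
go(fromS([.19,-.005,.06]),tool(-8.3,60))
```

```text
t 4.1 q [-0.556 -0.291  2.306  0.585  0.518  0.728] p [ 0.5807 -0.1824  0.1045] S [ 0.1118 -0.0063  0.1045] F [0.2 0.5 0.2] open 0.09286698157749634
 turn6 [-0.086  3.047  0.037] shift_now [ 1.151 -0.018  3.41 ] shift_after [ 0.023 -0.053  3.599]
```

Emit:
move_arm([
  [0, 1, 0, 0, 0, 0, 93],
  [0, 1, 0, 0, 0, 0, 93],
  [0, 1, 0, 0, 0, 0, 93],
  [0, 0, 0, 0, 0, 0, 93],
  [0, 0, 0, 0, 0, 0, 93],
  [0, 0, 0, 0, 0, 0, 93],
  [0, 0, 0, 0, 0, 0, 93],
  [0, 0, 0, 0, 0, 0, 93],
  [0, 0, 0, 0, 0, 0, 93],
  [0, 0, 0, 0, 0, 0, 93],
])

```text
t: 5.1
tool_pos: [0.5845, -0.1767, 0.1053]
orientation: [2.767, -0.174, 1.389]
force: [0.0, -0.3, -0.2]
opening: 0.093
gripper_force: 0.0
```

Run:
```python
from g import *
go(fromS([.19,-.005,.06]),tool(-8.3,60))
```

```text
t 5.1 q [-0.618 -0.317  2.444  1.229  0.429  0.067] p [ 0.5845 -0.1767  0.1053] S [ 0.1148 -0.0002  0.1053] F [ 0.  -0.3 -0.2] open 0.0929737308882373
 turn6 [-0.287  1.125  0.023] shift_now [0.347 0.299 3.489] shift_after [-0.066  0.194  3.513]
```

```bash
cat > k.py <<'E'
from g import *
from scipy.optimize import least_squares
D=[([-1.271,.131,1.489,0,1.523,-.085],[.2251,-.5557,.2287]),([-.779,-.181,1.795,0,1.528,.407],[.38,-.3035,.2292]),([-.723,-.892,2.497,.469,.953,.827],[.4731,-.1693,.1955]),
([-.556,-.291,2.306,.585,.518,.728],[.5807,-.1824,.1045]),([-.618,-.317,2.444,1.229,.429,.067],[.5845,-.1767,.1053])]
def fk(P,q):
    a0,h,L1,L2,e,d,ly,f=P; z=lambda a:Ro.from_euler('z',a); y=lambda a:Ro.from_euler('y',a)
    R=z(q[0]); p=R.apply([a0,ly,h]); R=R*y(q[1]); p=p+R.apply([0,0,L1]); R=R*y(q[2]); p=p+R.apply([e,0,L2]); R=R*z(q[3])*y(q[4]); p=p+R.apply([f,0,d]); return p,R*z(q[5]+np.pi/2)
pr=np.array([0.0,.35,.35,.35,0.0,.25,.05,0])
P=least_squares(lambda P:np.r_[np.concatenate([fk(P,q)[0]-x for q,x in D])*1000,(P-pr)*.5],pr).x
lo=np.array([-2.96,-.89,.02,-1.34,0,-2.66]);hi=np.array([2.96,2.26,2.5,4.48,2.73,2.66])
def ik(p,R,q0):
    best=None
    for s in (q0,[-.4,.3,1.8,0,.5,1.4],[-.4,.3,1.8,3.1,.5,-1.7],[-.4,.3,1.8,1.5,.5,0]):
        def f(q):
            a,b=fk(P,q); return np.r_[(a-p)*10,(R.inv()*b).as_rotvec()]
        r=least_squares(f,np.clip(s,lo+.01,hi-.01),bounds=(lo,hi))
        if best is None or r.cost<best.cost*.5: best=r
    return best
E
python3 - <<'E'
from k import *
print(P.round(4)); 
for q,x in D: print((fk(P,q)[0]-x).round(4))
print((st()['R'].inv()*fk(P,D[-1][0])[1]).as_rotvec().round(3))
for lean in(35,42,50,60,70):
  for x,z in((.19,.05),(.14,.06),(.1,.06),(.06,.08),(.03,.08),(0,.08)):
    r=ik(fromS([x,-.005,z]),tool(-8.3,lean),D[-1][0]); print(lean,x,z,'cost %.5f'%r.cost,r.x.round(2))
E
```

```text
[1.300e-03 3.179e-01 3.688e-01 5.526e-01 6.170e-02 3.660e-01 5.100e-02
 5.000e-04]
[0.     0.0001 0.    ]
[-0. -0. -0.]
[-0.     -0.0001 -0.0001]
[ 0.0001 -0.0003  0.0002]
[-0.      0.0003 -0.0002]
[ 0.001 -0.001 -0.001]
35 0.19 0.05 cost 0.00000 [-0.45  0.09  2.02  0.39  0.48  0.97]
35 0.14 0.06 cost 0.00000 [-0.49 -0.07  2.15  0.41  0.51  0.93]
35 0.1 0.06 cost 0.00000 [-0.52 -0.18  2.26  0.43  0.53  0.88]
35 0.06 0.08 cost 0.00000 [-0.56 -0.36  2.36  0.41  0.62  0.88]
35 0.03 0.08 cost 0.00000 [-0.6  -0.48  2.44  0.42  0.67  0.85]
35 0 0.08 cost 0.00014 [-0.65 -0.59  2.5   0.42  0.75  0.83]
42 0.19 0.05 cost 0.00000 [-0.48  0.06  2.12  0.71  0.34  0.64]
42 0.14 0.06 cost 0.00000 [-0.52 -0.1   2.25  0.71  0.38  0.62]
42 0.1 0.06 cost 0.00000 [-0.56 -0.23  2.36  0.72  0.42  0.58]
42 0.06 0.08 cost 0.00000 [-0.61 -0.43  2.46  0.64  0.52  0.64]
42 0.03 0.08 cost 0.00105 [-0.66 -0.52  2.5   0.59  0.63  0.67]
42 0 0.08 cost 0.00784 [-0.71 -0.57  2.5   0.53  0.77  0.68]
50 0.19 0.05 cost 0.00000 [-0.51  0.06  2.21  1.44  0.28 -0.1 ]
50 0.14 0.06 cost 0.00000 [-0.55 -0.11  2.34  1.34  0.3
[... 320 characters left out ...]
.91]
60 0.14 0.06 cost 0.00000 [-0.6  -0.04  2.42  2.1   0.46 -0.82]
60 0.1 0.06 cost 0.00134 [-0.69 -0.15  2.5   1.83  0.51 -0.61]
60 0.06 0.08 cost 0.02084 [-0.85 -0.3   2.5   1.3   0.71 -0.18]
60 0.03 0.08 cost 0.04009 [-0.96 -0.31  2.5   1.21  0.88 -0.17]
60 0 0.08 cost 0.06099 [-1.09 -0.29  2.5   1.16  1.04 -0.24]
70 0.19 0.05 cost 0.00000 [-0.57  0.27  2.3   2.52  0.72 -1.23]
70 0.14 0.06 cost 0.00000 [-0.64  0.13  2.44  2.43  0.75 -1.19]
70 0.1 0.06 cost 0.00254 [-0.78  0.12  2.5   2.23  0.88 -1.12]
70 0.06 0.08 cost 0.02600 [-1.03  0.13  2.5   1.87  1.11 -1.  ]
70 0.03 0.08 cost 0.04155 [-1.16  0.2   2.5   1.75  1.24 -1.05]
70 0 0.08 cost 0.05595 [-1.29  0.27  2.5   1.64  1.36 -1.12]
```

Run:
```python
from k import *
T=tool(-5,65)
go(fromS([.1385,-.006,.082]),T)
q=st()['q']
for w in([.1385,-.006,.082],[.175,-.006,.065],[.211,-.006,.0485],[.206,-.006,.0376],[.17,-.006,.0456],[.13,-.006,.0546],[.12,-.006,.09]):
    r=ik(fromS(w),T,q); q=r.x; print(w,'%.5f'%r.cost,q.round(2))
```

```text
t 5.1 q [-0.618 -0.317  2.444  1.229  0.429  0.067] p [ 0.5845 -0.1767  0.1053] S [ 0.1148 -0.0002  0.1053] F [ 0.  -0.3 -0.2] open 0.0929737308882373
 turn6 [ 0.185  1.954 -0.272] shift_now [-0.181  0.272  1.311] shift_after [-0.451  0.288  1.241]
[0.1385, -0.006, 0.082] 0.00000 [-0.68 -0.04  2.44  2.06  0.61 -0.86]
[0.175, -0.006, 0.065] 0.00000 [-0.62  0.12  2.33  2.19  0.61 -0.96]
[0.211, -0.006, 0.0485] 0.00000 [-0.58  0.25  2.23  2.28  0.6  -1.03]
[0.206, -0.006, 0.0376] 0.00000 [-0.59  0.27  2.24  2.3   0.62 -1.06]
[0.17, -0.006, 0.0456] 0.00000 [-0.63  0.17  2.33  2.24  0.64 -1.03]
[0.13, -0.006, 0.0546] 0.00000 [-0.69  0.05  2.44  2.15  0.66 -0.98]
[0.12, -0.006, 0.09] 0.00000 [-0.71 -0.12  2.49  1.99  0.62 -0.79]
```

Shift first (4 rows), then turn (6 rows).

Emit:
move_arm([
  [0, 0, 0, -0.04, 0.07, 0.33, 93],
  [0, 0, 0, -0.05, 0.07, 0.33, 93],
  [0, 0, 0, -0.05, 0.07, 0.33, 93],
  [0, 0, 0, -0.04, 0.06, 0.32, 93],
  [0.03, 0.33, -0.05, 0, 0, 0, 93],
  [0.03, 0.33, -0.05, 0, 0, 0, 93],
  [0.03, 0.33, -0.05, 0, 0, 0, 93],
  [0.03, 0.33, -0.04, 0, 0, 0, 93],
  [0.03, 0.32, -0.04, 0, 0, 0, 93],
  [0.03, 0.32, -0.04, 0, 0, 0, 93],
])

```text
t: 6.1
tool_pos: [0.6071, -0.1861, 0.082]
orientation: [2.606, -0.115, 1.664]
force: [0.7, 0.2, -1.1]
opening: 0.0928
gripper_force: 0.0
```

Run:
```python
from g import *
go(fromS([.211,-.006,.0485]),tool(-5,65))
c=cam('top'); cv2.imwrite('pics/t1.png',cv2.resize(c['frame'][90:300,270:520,::-1],None,fx=3,fy=2.8))
```

```text
t 6.1 q [-0.679 -0.037  2.44   2.068  0.612 -0.861] p [ 0.6071 -0.1861  0.082 ] S [ 0.1384 -0.0061  0.082 ] F [ 0.7  0.2 -1.1] open 0.09281467495121888
 turn6 [ 0.008 -0.019 -0.   ] shift_now [0.006 0.159 3.194] shift_after [0.012 0.162 3.194]
```

View pics/t1.png

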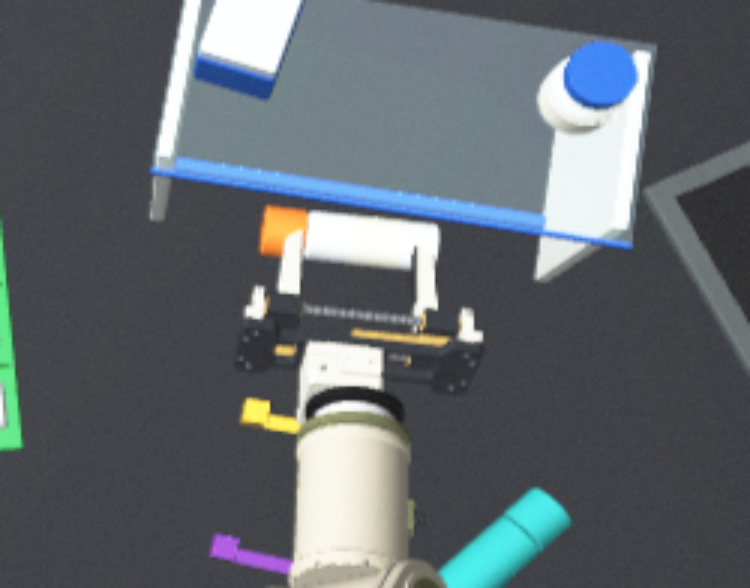

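The crop shows both fingers (at about (290,265) and (427,275)) square to the tube, which spans x 260–440, with the shelf clear of the hand. Next I slide in above the tube.

Emit:
move_arm([
  [0, 0, 0, 0, 0.02, 0.4, 93],
  [0, 0, 0, 0, 0.02, 0.4, 93],
  [0, 0, 0, 0, 0.02, 0.4, 93],
  [0, 0, 0, 0, 0.02, 0.4, 93],
  [0, 0, 0, 0, 0.02, 0.4, 93],
  [0, 0, 0, 0, 0.02, 0.4, 93],
  [0, 0, 0, 0, 0.02, 0.4, 93],
  [0, 0, 0, 0, 0.02, 0.39, 93],
  [0, 0, 0, 0, 0, 0, 93],
  [0, 0, 0, 0, 0, 0, 93],
])

```text
t: 7.15
tool_pos: [0.6787, -0.1959, 0.0481]
orientation: [2.609, -0.114, 1.662]
force: [0.2, 0.9, 0.4]
opening: 0.093
gripper_force: 0.0
```

Emit:
move_arm([
  [0, 0, 0, -0.1, 0, 0, 93],
  [0, 0, 0, -0.1, 0, 0, 93],
  [0, 0, 0, -0.06, 0, 0, 93],
  [0, 0, 0, -0.04, 0, 0, 93],
  [0, 0, 0, -0.04, 0, 0, 93],
  [0, 0, 0, -0.04, 0, 0, 93],
  [0, 0, 0, -0.04, 0, 0, 93],
  [0, 0, 0, 0, 0, 0, 93],
  [0, 0, 0, 0, 0, 0, 93],
  [0, 0, 0, 0, 0, 0, 93],
])

```text
t: 8.15
tool_pos: [0.6745, -0.1959, 0.039]
orientation: [2.607, -0.114, 1.663]
force: [0.8, -0.8, -0.2]
opening: 0.0929
gripper_force: 0.6
```

Run:
```python
from g import *
go(fromS([.206,-.006,.0376]),tool(-5,65))
```

```text
t 8.15 q [-0.586  0.267  2.235  2.299  0.62  -1.057] p [ 0.6745 -0.1959  0.039 ] S [ 0.2065 -0.0062  0.039 ] F [ 0.8 -0.8 -0.2] open 0.09293058045133491
 turn6 [ 0.005 -0.01  -0.001] shift_now [-0.06  -0.008  0.005] shift_after [-0.06  -0.008  0.005]
```

Emit:
move_arm([
  [0, 0, 0, -0.02, 0, 0, 93],
  [0, 0, 0, -0.02, 0, 0, 93],
  [0, 0, 0, -0.02, 0, 0, 93],
  [0, 0, 0, -0.02, 0, 0, 93],
  [0, 0, 0, -0.02, 0, 0, 93],
  [0, 0, 0, -0.02, 0, 0, 93],
  [0, 0, 0, 0, 0, 0, 93],
  [0, 0, 0, 0, 0, 0, 93],
  [0, 0, 0, 0, 0, 0, 93],
  [0, 0, 0, 0, 0, 0, 93],
])

```text
t: 9.15
tool_pos: [0.675, -0.1959, 0.039]
orientation: [2.603, -0.112, 1.669]
force: [2.6, 2.1, 9.0]
opening: 0.0928
gripper_force: 4.5
```

Emit:
move_arm([
  [0, 0, 0, -0.03, 0, -0.15, 93],
  [0, 0, 0, -0.03, 0, -0.15, 93],
  [0, 0, 0, -0.03, 0, -0.15, 93],
  [0, 0, 0, -0.03, 0, -0.15, 93],
  [0, 0, 0, -0.03, 0, -0.15, 93],
  [0, 0, 0, -0.03, 0, -0.15, 93],
  [0, 0, 0, -0.03, 0, -0.15, 93],
  [0, 0, 0, -0.03, 0, -0.15, 93],
  [0, 0, 0, -0.03, 0, -0.15, 93],
  [0, 0, 0, -0.03, 0, -0.15, 93],
])

```text
t: 10.15
tool_pos: [0.6373, -0.1928, 0.0472]
orientation: [2.604, -0.113, 1.667]
force: [1.7, 1.0, 7.1]
opening: 0.0928
gripper_force: 3.4
```

```bash
cat > tb.py <<'E'
from g import *
def tube(c,name='t'):
    H=hsv(c);P=pts(c); Q=toS(P.reshape(-1,3)).reshape(P.shape)
    b=(Q[...,0]>-.0)&(Q[...,0]<.2)&(abs(Q[...,1])<.11)&(Q[...,2]>.01)&(Q[...,2]<.07)
    O=b&(cv2.inRange(H,(5,130,100),(19,255,255))>0); W=b&(cv2.inRange(H,(0,0,150),(180,60,255))>0)
    for nm,M in(('cap',O),('white',W)):
        q=Q[M]; 
        if len(q): print(nm,len(q),'med',np.median(q,0).round(4),'lo',np.percentile(q,3,0).round(3),'hi',np.percentile(q,97,0).round(3))
    m=O|W; L=[m2 for m2,s,_ in comps(m,40)]
    return Q,O,W
E
python3 - <<'E'
from tb import *
go(fromS([.17,-.006,.0456]),tool(-5,65))
tube(cam('top'))
E
```

```text
t 10.15 q [-0.64   0.171  2.332  2.233  0.649 -1.028] p [ 0.6373 -0.1928  0.0472] S [ 0.1692 -0.0084  0.0472] F [1.7 1.  7.1] open 0.09281678594320789
 turn6 [ 0.001 -0.044  0.006] shift_now [-0.043 -0.094  0.059] shift_after [-0.043 -0.094  0.06 ]
cap 64 med [0.1479 0.0616 0.0413] lo [0.126 0.054 0.024] hi [0.162 0.07  0.048]
white 749 med [ 0.1453 -0.013   0.0436] lo [ 0.124 -0.067  0.03 ] hi [0.174 0.049 0.068]
```

Emit:
move_arm([
  [0, 0, 0, -0.03, 0, -0.14, 93],
  [0, 0, 0, -0.03, 0, -0.14, 93],
  [0, 0, 0, -0.03, 0, -0.14, 93],
  [0, 0, 0, -0.03, 0, -0.14, 93],
  [0, 0, 0, -0.03, 0, -0.14, 93],
  [0, 0, 0, -0.03, 0, -0.14, 93],
  [0, 0, 0, -0.03, 0, -0.14, 93],
  [0, 0, 0, -0.03, 0, -0.14, 93],
  [0, 0, 0, -0.03, 0, -0.14, 93],
  [0, 0, 0, -0.03, 0, -0.14, 93],
])

```text
t: 11.2
tool_pos: [0.6023, -0.1899, 0.0549]
orientation: [2.604, -0.113, 1.667]
force: [1.2, -0.1, 6.6]
opening: 0.0934
gripper_force: 3.1
```

Run:
```python
from tb import *
go(fromS([.13,-.006,.09]),tool(-8.3,60))
tube(cam('top'))
```

```text
t 11.2 q [-0.699  0.068  2.424  2.147  0.671 -0.979] p [ 0.6023 -0.1899  0.0549] S [ 0.1342 -0.0106  0.0549] F [ 1.2 -0.1  6.6] open 0.0933766310019376
 turn6 [-0.484 -0.873  0.258] shift_now [ 1.208 -0.192 -0.732] shift_after [ 1.131 -0.184 -0.848]
cap 104 med [0.1151 0.0599 0.0395] lo [0.1   0.051 0.018] hi [0.143 0.069 0.048]
white 704 med [ 0.1251 -0.0156  0.0428] lo [ 0.105 -0.068  0.029] hi [0.147 0.044 0.068]
```

Run:
```python
from k import *
T=tool(-8.3,40)
go(fromS([.1334,-.008,.0837]),T)
q=st()['q']
for w in([.1334,-.008,.0837],[.172,-.008,.0377],[.1606,-.008,.028],[.12,-.008,.047],[.09,-.008,.04],[.07,-.008,.06],[.04,-.008,.05]):
    r=ik(fromS(w),T,q); q=r.x; print(w,'%.5f'%r.cost,q.round(2))
```

```text
t 11.25 q [-0.699  0.067  2.425  2.147  0.671 -0.979] p [ 0.6021 -0.1898  0.055 ] S [ 0.134  -0.0106  0.055 ] F [1.1 1.6 6. ] open 0.09294331545253375
 turn6 [-0.436 -4.205  0.339] shift_now [ 1.037 -0.104 -0.497] shift_after [ 0.721 -0.103 -0.896]
[0.1334, -0.008, 0.0837] 0.00000 [-0.52 -0.17  2.23  0.55  0.47  0.78]
[0.172, -0.008, 0.0377] 0.00000 [-0.49  0.04  2.14  0.66  0.36  0.67]
[0.1606, -0.008, 0.028] 0.00000 [-0.5   0.04  2.17  0.71  0.35  0.61]
[0.12, -0.008, 0.047] 0.00000 [-0.54 -0.12  2.28  0.67  0.41  0.64]
[0.09, -0.008, 0.04] 0.00000 [-0.57 -0.19  2.36  0.71  0.42  0.58]
[0.07, -0.008, 0.06] 0.00000 [-0.59 -0.32  2.41  0.63  0.49  0.64]
[0.04, -0.008, 0.05] 0.00000 [-0.63 -0.41  2.49  0.66  0.51  0.59]
```

Emit:
move_arm([
  [0, 0, 0, 0.35, 0, 0, 93],
  [0, 0, 0, 0.35, 0, 0, 93],
  [0, 0, 0, 0.34, -0.05, -0.25, 93],
  [0, 0, 0, 0, -0.05, -0.25, 93],
  [-0.03, -0.3, 0.02, 0, 0, 0, 93],
  [-0.03, -0.3, 0.02, 0, 0, 0, 93],
  [-0.03, -0.3, 0.02, 0, 0, 0, 93],
  [-0.03, -0.3, 0.02, 0, 0, 0, 93],
  [-0.03, -0.3, 0.02, 0, 0, 0, 93],
  [-0.03, -0.3, 0.02, 0, 0, 0, 93],
])

```text
t: 12.25
tool_pos: [0.6002, -0.1866, 0.0809]
orientation: [2.751, -0.154, 1.405]
force: [-0.3, 0.4, -0.5]
opening: 0.093
gripper_force: 0.0
```

Emit:
move_arm([
  [-0.03, -0.3, 0.02, 0, 0, 0, 93],
  [-0.03, -0.3, 0.02, 0, 0, 0, 93],
  [-0.03, -0.3, 0.02, 0, 0, 0, 93],
  [-0.03, -0.3, 0.03, 0, 0, 0, 93],
  [-0.03, -0.3, 0.03, 0, 0, 0, 93],
  [-0.03, -0.3, 0.03, 0, 0, 0, 93],
  [-0.03, -0.3, 0.03, 0, 0, 0, 93],
  [-0.03, -0.3, 0.03, 0, 0, 0, 93],
  [0, 0, 0, 0, 0, 0, 93],
  [0, 0, 0, 0, 0, 0, 93],
])

```text
t: 13.25
tool_pos: [0.6007, -0.1865, 0.0811]
orientation: [2.902, -0.208, 1.051]
force: [0.2, -0.1, -0.0]
opening: 0.0933
gripper_force: 0.0
```

Run:
```python
from tb import *
go(fromS([.172,-.008,.0377]),tool(-8.3,40))
c=cam('top');tube(c)
cv2.imwrite('pics/t2.png',cv2.resize(c['frame'][90:300,270:520,::-1],None,fx=3,fy=2.8))
```

```text
t 13.25 q [-0.523 -0.164  2.235  0.549  0.473  0.775] p [ 0.6007 -0.1865  0.0811] S [ 0.1321 -0.0075  0.0811] F [ 0.2 -0.1 -0. ] open 0.0932752037130713
 turn6 [-0.014  0.03   0.01 ] shift_now [0.112 0.023 2.356] shift_after [0.105 0.02  2.356]
cap 9 med [0.1396 0.0613 0.0408] lo [0.131 0.053 0.031] hi [0.144 0.062 0.048]
white 322 med [ 0.1328 -0.0156  0.0427] lo [ 0.113 -0.058  0.033] hi [0.147 0.026 0.048]
```

View pics/t2.png

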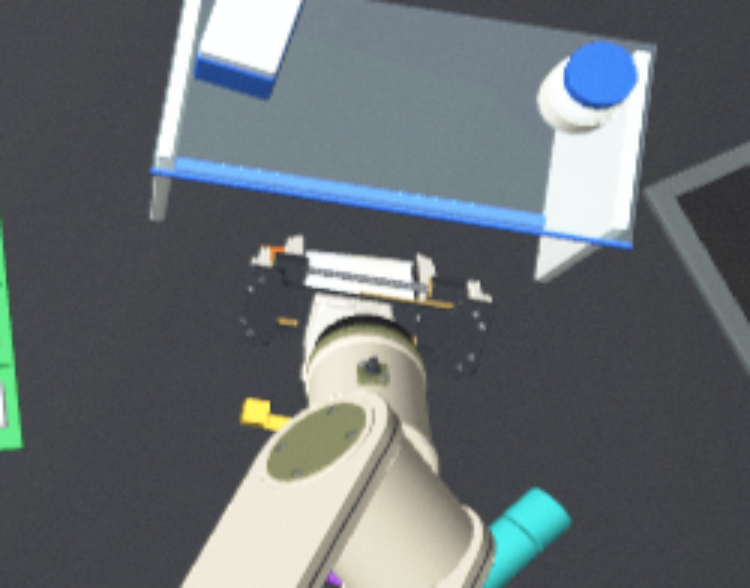

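The crop shows the tube clear of the shelf strip (its far edge at about y=250, x=290–420), under the fingers, with the hand square to the shelf. Next I reach behind the tube for the second stroke.

Emit:
move_arm([
  [0, 0, 0, 0.03, 0, 0.35, 93],
  [0, 0, 0, 0.03, 0, 0.35, 93],
  [0, 0, 0, 0.03, 0, 0.35, 93],
  [0, 0, 0, 0.02, 0, 0.35, 93],
  [0, 0, 0, 0, 0, 0.35, 93],
  [0, 0, 0, 0, 0, 0.35, 93],
  [0, 0, 0, 0, 0, 0.26, 93],
  [0, 0, 0, -0.1, 0, 0, 93],
  [0, 0, 0, -0.1, 0, 0, 93],
  [0, 0, 0, -0.1, 0, 0, 93],
])

```text
t: 14.3
tool_pos: [0.6346, -0.1918, 0.0335]
orientation: [2.901, -0.209, 1.051]
force: [0.3, -0.0, 0.2]
opening: 0.0928
gripper_force: 0.0
```

Emit:
move_arm([
  [0, 0, 0, -0.05, 0, 0, 93],
  [0, 0, 0, -0.05, 0, 0, 93],
  [0, 0, 0, -0.05, 0, 0, 93],
  [0, 0, 0, -0.05, 0, 0, 93],
  [0, 0, 0, -0.05, 0, 0, 93],
  [0, 0, 0, -0.05, 0, 0, 93],
  [0, 0, 0, -0.05, 0, 0, 93],
  [0, 0, 0, 0, 0, 0, 93],
  [0, 0, 0, 0, 0, 0, 93],
  [0, 0, 0, 0, 0, 0, 93],
])

```text
t: 15.3
tool_pos: [0.6309, -0.1922, 0.0314]
orientation: [2.896, -0.208, 1.058]
force: [3.7, 0.9, 8.1]
opening: 0.0931
gripper_force: 4.1
```

Run:
```python
from tb import *
go(fromS([.1606,-.008,.028]),tool(-8.3,40))
tube(cam('scene'))
```

```text
t 15.3 q [-0.498  0.035  2.165  0.704  0.35   0.621] p [ 0.6309 -0.1922  0.0314] S [ 0.1628 -0.0088  0.0314] F [3.7 0.9 8.1] open 0.09312131121871486
 turn6 [ 0.012 -0.026  0.021] shift_now [-0.155 -0.03   0.045] shift_after [-0.155 -0.03   0.045]
```

Emit:
move_arm([
  [0, 0, 0, -0.08, 0, -0.18, 93],
  [0, 0, 0, -0.08, 0, -0.18, 93],
  [0, 0, 0, -0.08, 0, -0.18, 93],
  [0, 0, 0, -0.08, 0, -0.18, 93],
  [0, 0, 0, -0.08, 0, -0.18, 93],
  [0, 0, 0, -0.08, 0, -0.18, 93],
  [0, 0, 0, -0.08, 0, -0.18, 93],
  [0, 0, 0, -0.08, 0, -0.18, 93],
  [0, 0, 0, -0.08, 0, -0.18, 93],
  [0, 0, 0, -0.08, 0, -0.18, 93],
])

```text
t: 16.35
tool_pos: [0.5855, -0.1858, 0.0516]
orientation: [2.897, -0.209, 1.055]
force: [1.1, -2.8, 5.4]
opening: 0.0929
gripper_force: 2.5
```

Run:
```python
from tb import *
go(fromS([.1606,-.008,.028]),tool(-8.3,40))
tube(cam('top'))
```

```text
t 16.35 q [-0.539 -0.141  2.284  0.651  0.417  0.652] p [ 0.5855 -0.1858  0.0516] S [ 0.117  -0.009   0.0516] F [ 1.1 -2.8  5.4] open 0.09292113066698386
 turn6 [ 0.013 -0.004  0.011] shift_now [ 0.727 -0.041  1.843] shift_after [ 0.728 -0.039  1.843]
cap 6 med [0.1161 0.0595 0.0369] lo [0.11  0.053 0.028] hi [0.119 0.061 0.043]
white 316 med [ 0.109  -0.0121  0.0441] lo [ 0.089 -0.065  0.031] hi [0.126 0.046 0.065]
```

Emit:
move_arm([
  [0, 0, 0, 0.25, 0, 0, 93],
  [0, 0, 0, 0.25, 0, 0, 93],
  [0, 0, 0, 0, 0, 0.36, 93],
  [0, 0, 0, 0, 0, 0.36, 93],
  [0, 0, 0, 0, 0, 0.36, 93],
  [0, 0, 0, 0, 0, 0.36, 93],
  [0, 0, 0, -0.2, 0, 0, 93],
  [0, 0, 0, -0.15, 0, 0, 93],
  [0, 0, 0, -0.1, 0, 0, 93],
  [0, 0, 0, -0.05, 0, 0, 93],
])

```text
t: 17.4
tool_pos: [0.6081, -0.188, 0.0234]
orientation: [2.9, -0.209, 1.054]
force: [3.4, 2.1, 6.2]
opening: 0.0929
gripper_force: 2.9
```

Run:
```python
from tb import *
go(fromS([.139,-.008,.0227]),tool(-8.3,40))
```

```text
t 17.4 q [-0.516 -0.005  2.223  0.75   0.35   0.56 ] p [ 0.6081 -0.188   0.0234] S [ 0.1397 -0.0079  0.0234] F [3.4 2.1 6.2] open 0.09291845356874434
 turn6 [-0.004  0.007  0.01 ] shift_now [-0.039  0.005  0.002] shift_after [-0.039  0.005  0.002]
```

Emit:
move_arm([
  [0, 0, 0, -0.1, 0, -0.23, 93],
  [0, 0, 0, -0.1, 0, -0.23, 93],
  [0, 0, 0, -0.11, 0, -0.23, 93],
  [0, 0, 0, -0.1, 0, -0.23, 93],
  [0, 0, 0, -0.11, 0, -0.23, 93],
  [0, 0, 0, -0.1, 0, -0.23, 93],
  [0, 0, 0, -0.11, 0, -0.23, 93],
  [0, 0, 0, -0.1, 0, -0.23, 93],
  [0, 0, 0, -0.11, 0, -0.23, 93],
  [0, 0, 0, -0.1, 0, -0.23, 93],
])

```text
t: 18.4
tool_pos: [0.5509, -0.1799, 0.0502]
orientation: [2.9, -0.209, 1.052]
force: [3.3, 0.1, 4.6]
opening: 0.0931
gripper_force: 2.5
```

Run:
```python
from tb import *
go(fromS([.139,-.008,.0227]),tool(-8.3,40))
tube(cam('top'))
```

```text
t 18.4 q [-0.577 -0.249  2.376  0.662  0.452  0.619] p [ 0.5509 -0.1799  0.0502] S [ 0.0819 -0.0081  0.0502] F [3.3 0.1 4.6] open 0.09313371356084275
 turn6 [-0.001  0.019  0.007] shift_now [ 1.046 -0.005  2.307] shift_after [ 1.042 -0.006  2.309]
cap 13 med [0.0807 0.06   0.0371] lo [0.073 0.034 0.027] hi [0.085 0.065 0.045]
white 367 med [ 0.073  -0.0118  0.0428] lo [ 0.051 -0.064  0.032] hi [0.091 0.048 0.065]
```

Emit:
move_arm([
  [0, 0, 0, 0.3, 0, 0, 93],
  [0, 0, 0, 0.3, 0, 0, 93],
  [0, -0.5, 0, 0, 0, 0, 93],
  [0, -0.5, 0, 0, 0, 0, 93],
  [0, 0, 0, 0, 0, 0.3, 93],
  [0, 0, 0, 0, 0, 0.3, 93],
  [0, 0, 0, 0, 0, 0.3, 93],
  [0, 0, 0, 0, 0, 0.3, 93],
  [0, 0, 0, 0, 0, 0, 93],
  [0, 0, 0, 0, 0, 0, 93],
])

```text
t: 19.45
tool_pos: [0.5786, -0.1834, 0.0333]
orientation: [2.96, -0.214, 0.898]
force: [0.1, -0.1, -0.4]
opening: 0.0929
gripper_force: 0.0
```

Run:
```python
from k import *
from tb import tube
T=tool(-8.3,34)
go(fromS([.1016,-.008,.0218]),T)
tube(cam('scene')); q=st()['q']
for w in([.1016,-.008,.0218],[.05,-.008,.048],[.035,-.008,.05],[.03,-.008,.05]):
    r=ik(fromS(w),T,q); q=r.x; print(w,'%.5f'%r.cost,q.round(2))
```

```text
t 19.45 q [-0.515 -0.083  2.218  0.443  0.491  0.862] p [ 0.5786 -0.1834  0.0333] S [ 0.1099 -0.0076  0.0333] F [ 0.1 -0.1 -0.4] open 0.0929215434772445
 turn6 [-0.011  0.039  0.003] shift_now [-0.531  0.015  0.199] shift_after [-0.531  0.015  0.197]
[0.1016, -0.008, 0.0218] 0.00000 [-0.52 -0.08  2.24  0.48  0.46  0.82]
[0.05, -0.008, 0.048] 0.00000 [-0.58 -0.31  2.38  0.45  0.57  0.82]
[0.035, -0.008, 0.05] 0.00000 [-0.6  -0.37  2.42  0.45  0.6   0.81]
[0.03, -0.008, 0.05] 0.00000 [-0.6  -0.39  2.43  0.45  0.6   0.8 ]
```

Emit:
move_arm([
  [0, 0, 0, -0.15, 0, 0.1, 93],
  [0, 0, 0, -0.15, 0, 0.1, 93],
  [0, 0, 0, -0.12, 0, 0, 93],
  [0, 0, 0, -0.08, 0, 0, 93],
  [0, 0, 0, -0.06, 0, 0, 93],
  [0, 0, 0, -0.04, 0, 0, 93],
  [0, 0, 0, -0.02, 0, 0, 93],
  [0, 0, 0, 0, 0, 0, 93],
  [0, 0, 0, 0, 0, 0, 93],
  [0, 0, 0, 0, 0, 0, 93],
])

```text
t: 20.5
tool_pos: [0.5703, -0.1826, 0.0229]
orientation: [2.957, -0.213, 0.903]
force: [3.1, 2.8, 4.8]
opening: 0.093
gripper_force: 2.5
```

Emit:
move_arm([
  [0, 0, 0, -0.1, 0, -0.2, 93],
  [0, 0, 0, -0.11, 0, -0.2, 93],
  [0, 0, 0, -0.1, 0, -0.2, 93],
  [0, 0, 0, -0.11, 0, -0.2, 93],
  [0, 0, 0, -0.1, 0, -0.2, 93],
  [0, 0, 0, -0.11, 0, -0.2, 93],
  [0, 0, 0, -0.1, 0, -0.2, 93],
  [0, 0, 0, -0.11, 0, -0.2, 93],
  [0, 0, 0, -0.1, 0, -0.2, 93],
  [0, 0, 0, -0.1, 0, -0.2, 93],
])

```text
t: 21.5
tool_pos: [0.5204, -0.1755, 0.0495]
orientation: [2.957, -0.213, 0.902]
force: [3.9, -0.1, 4.9]
opening: 0.0929
gripper_force: 2.5
```

Run:
```python
from tb import *
go(fromS([.05,-.008,.048]),tool(-8.3,34))
tube(cam('top')); print(); tube(cam('scene'))
```

```text
t 21.5 q [-0.577 -0.309  2.373  0.444  0.575  0.824] p [ 0.5204 -0.1755  0.0495] S [ 0.0511 -0.0082  0.0495] F [ 3.9 -0.1  4.9] open 0.09291502943599848
 turn6 [0.    0.013 0.008] shift_now [-0.07  -0.008  0.024] shift_after [-0.07  -0.008  0.024]
cap 1 med [0.0507 0.0606 0.0329] lo [0.051 0.061 0.033] hi [0.051 0.061 0.033]
white 244 med [ 0.0352 -0.0177  0.0431] lo [ 0.011 -0.065  0.028] hi [0.061 0.046 0.064]

cap 31 med [0.0271 0.0384 0.0456] lo [0.012 0.032 0.04 ] hi [0.039 0.068 0.063]
white 315 med [ 0.03   -0.0214  0.0463] lo [ 0.014 -0.081  0.039] hi [0.05  0.04  0.068]
```

Emit:
move_arm([
  [0, 0, 0, 0.2, 0, 0, 93],
  [0, 0, 0, 0.2, 0, 0, 93],
  [0, 0, 0, 0, 0, 0.3, 93],
  [0, 0, 0, 0, 0, 0.4, 93],
  [0, 0, 0, -0.15, 0, 0, 93],
  [0, 0, 0, -0.12, 0, 0, 93],
  [0, 0, 0, -0.08, 0, 0, 93],
  [0, 0, 0, -0.05, 0, 0, 93],
  [0, 0, 0, 0, 0, 0, 93],
  [0, 0, 0, 0, 0, 0, 93],
])

```text
t: 22.6
tool_pos: [0.53, -0.1767, 0.0344]
orientation: [2.958, -0.213, 0.901]
force: [0.5, 0.2, 1.8]
opening: 0.0927
gripper_force: 0.6
```

Emit:
move_arm([
  [0, 0, 0, -0.05, 0, -0.1, 93],
  [0, 0, 0, -0.05, 0, -0.1, 93],
  [0, 0, 0, -0.05, 0, -0.1, 93],
  [0, 0, 0, -0.05, 0, -0.1, 93],
  [0, 0, 0, -0.05, 0, -0.1, 93],
  [0, 0, 0, -0.05, 0, -0.1, 93],
  [0, 0, 0, 0, 0, 0, 93],
  [0, 0, 0, 0, 0, 0, 93],
  [0, 0, 0, 0, 0, 0, 93],
  [0, 0, 0, 0, 0, 0, 93],
])

```text
t: 23.6
tool_pos: [0.5178, -0.1753, 0.0452]
orientation: [2.955, -0.213, 0.908]
force: [11.9, 1.2, 3.0]
opening: 0.0931
gripper_force: 5.4
```

Run:
```python
from tb import *
go(fromS([.05,-.008,.048]),tool(-8.3,34))
c=cam('scene');tube(c)
cv2.imwrite('pics/s2.png',cv2.resize(c['frame'][180:330,150:350,::-1],None,fx=4,fy=4))
```

```text
t 23.6 q [-0.582 -0.309  2.384  0.46   0.564  0.805] p [ 0.5178 -0.1753  0.0452] S [ 0.0485 -0.0084  0.0452] F [11.9  1.2  3. ] open 0.09311138150802455
 turn6 [ 0.006 -0.026  0.008] shift_now [ 0.113 -0.016 -0.06 ] shift_after [ 0.113 -0.016 -0.061]
cap 37 med [0.025  0.0383 0.0477] lo [0.009 0.032 0.042] hi [0.037 0.067 0.061]
white 434 med [ 0.0275 -0.022   0.0485] lo [ 0.008 -0.082  0.041] hi [0.047 0.042 0.068]
```

View pics/s2.png

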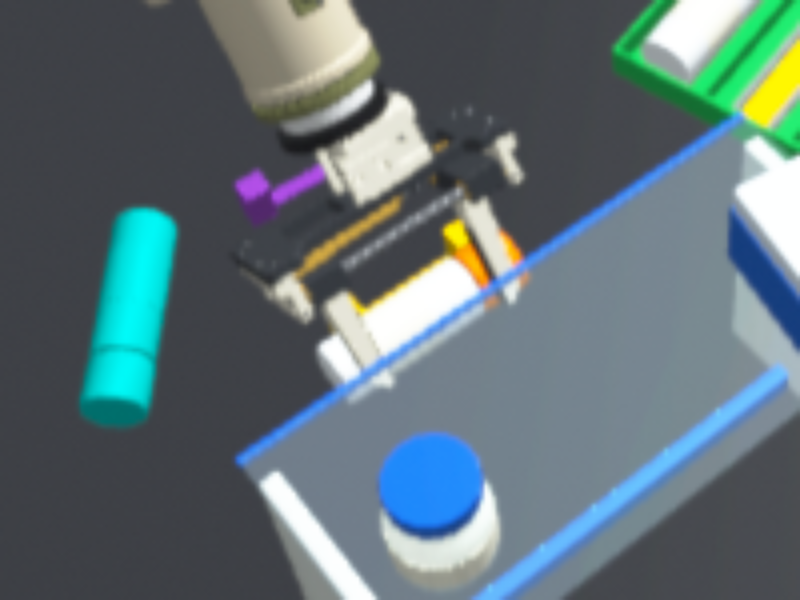

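The scene crop shows the tube under both fingers, its front along the yellow blocks ((455,235) at the cap end). The 12 N horizontal force confirms it's seated against the stop. Now I lift off and straighten up.

Emit:
move_arm([
  [0, 0, 0, 0.3, 0, 0, 93],
  [0, 0, 0, 0.5, 0, 0, 93],
  [0, 0, 0, 0, 0, -0.8, 93],
  [0, 0, 0, 0, 0, -0.8, 93],
  [0, -0.95, 0, 0, 0, -0.5, 93],
  [0, -0.95, 0, 0, 0, -0.5, 93],
  [0, -0.95, 0, 0, 0, -0.5, 93],
  [0, -0.95, 0, 0, 0, -0.5, 93],
  [0, -0.95, 0, 0, 0, -0.5, 93],
  [0, -0.95, 0, 0, 0, -0.5, 93],
])

```text
t: 24.65
tool_pos: [0.4855, -0.1705, 0.1574]
orientation: [3.133, -0.227, -0.016]
force: [1.1, 0.5, -0.9]
opening: 0.0929
gripper_force: 0.0
```

Run:
```python
from tb import *
go(fromS([.022,-.008,.15]),tool(81.7,0))
c=cam('scene');Q,O,W=tube(c)
M=(O|W); q=Q[M&(Q[...,2]>.035)&(Q[...,0]<.06)]; vx,vy,x,y=cv2.fitLine(q[:,:2].astype(np.float32),cv2.DIST_HUBER,0,.001,.001).ravel(); print('yaw rel',np.degrees(np.arctan(-vx/vy)),x,y)
tube(cam('top'))
cv2.imwrite('pics/s3.png',cv2.resize(c['frame'][180:330,150:350,::-1],None,fx=4,fy=4))
```

```text
t 24.65 q [-0.434 -0.046  1.803 -0.004  1.394  1.282] p [ 0.4855 -0.1705  0.1574] S [ 0.0158 -0.0083  0.1574] F [ 1.1  0.5 -0.9] open 0.09290981135740348
 turn6 [ -0.066   0.087 -15.   ] shift_now [ 0.25  -0.011  0.293] shift_after [0.011 0.247 0.296]
cap 41 med [0.0156 0.0468 0.0438] lo [0.004 0.032 0.037] hi [0.037 0.067 0.051]
white 432 med [ 0.0253 -0.0304  0.0458] lo [ 0.008 -0.081  0.039] hi [0.038 0.026 0.05 ]
yaw rel 0.6832623 0.024971455 -0.039016712
cap 35 med [0.006  0.0595 0.0363] lo [0.001 0.049 0.021] hi [0.011 0.068 0.044]
white 236 med [ 0.0087 -0.0347  0.0389] lo [ 0.002 -0.079  0.027] hi [0.016 0.005 0.047]
```

View pics/s3.png

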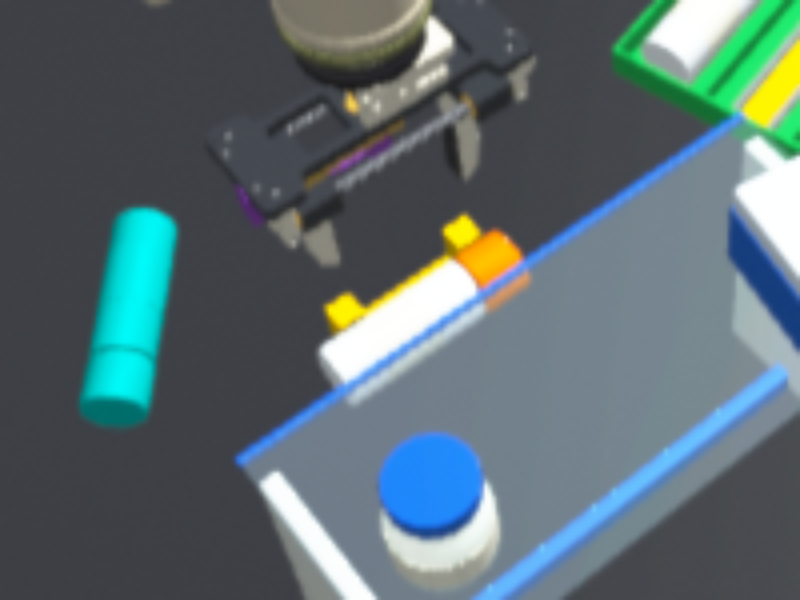

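The crop shows the tube square against both yellow blocks (at (345,310) and (462,235)). Now I turn 90° for the pick.

Emit:
move_arm([
  [0, 0, -1, 0, 0, 0, 93],
  [0, 0, -1, 0, 0, 0, 93],
  [0, 0, -1, 0, 0, 0, 93],
  [0, 0, -1, 0, 0, 0, 93],
  [0, 0, -1, 0, 0, 0, 93],
  [0, 0, -1, 0, 0, 0, 93],
  [0, 0, -1, 0, 0, 0, 93],
  [0, 0, -1, 0, 0, 0, 93],
  [0, 0, -1, 0, 0, 0, 93],
  [0, 0, -1, 0, 0, 0, 93],
])

```text
t: 25.75
tool_pos: [0.4847, -0.17, 0.1554]
orientation: [-2.821, -1.375, 0.006]
force: [-0.7, -0.1, 0.1]
opening: 0.0928
gripper_force: 0.0
```

Emit:
move_arm([
  [0, 0, -1, 0, 0, 0, 93],
  [0, 0, -1, 0, 0, 0, 93],
  [0, 0, -1, 0, 0, 0, 93],
  [0, 0, -1, 0, 0, 0, 93],
  [0, 0, -1, 0, 0, 0, 93],
  [0, 0, 0, 0, 0.15, 0.5, 93],
  [0, 0, 0, 0, 0.15, 0.5, 93],
  [0, 0, 0, 0, 0, 0.5, 93],
  [0, 0, 0, 0, 0, 0.5, 93],
  [0, 0, 0, 0, 0, 0, 93],
])

```text
t: 26.75
tool_pos: [0.4905, -0.1703, 0.103]
orientation: [-2.369, -2.049, 0.009]
force: [0.3, 0.3, -0.6]
opening: 0.093
gripper_force: 0.0
```

Run:
```python
from g import *
go(fromS([.0235,-.0065,.024]),tool(81.7,0))
```

```text
t 26.75 q [-0.432  0.022  1.839 -0.002  1.291 -0.286] p [ 0.4905 -0.1703  0.103 ] S [ 0.0208 -0.0074  0.103 ] F [ 0.3  0.3 -0.6] open 0.09301843655600783
 turn6 [-0.104 -0.014  0.002] shift_now [0.03  0.143 3.159] shift_after [0.034 0.109 3.16 ]
```

Emit:
move_arm([
  [-0.1, 0, 0, 0.03, 0.1, 0.36, 93],
  [0, 0, 0, 0, 0, 0.4, 93],
  [0, 0, 0, 0, 0, 0.4, 93],
  [0, 0, 0, 0, 0, 0.4, 93],
  [0, 0, 0, 0, 0, 0.4, 93],
  [0, 0, 0, 0, 0, 0.4, 93],
  [0, 0, 0, 0, 0, 0.4, 93],
  [0, 0, 0, 0, 0, 0.4, 93],
  [0, 0, 0, 0, 0, 0, 93],
  [0, 0, 0, 0, 0, 0, 93],
])

```text
t: 27.75
tool_pos: [0.495, -0.1707, 0.0269]
orientation: [2.373, 2.054, 0.004]
force: [0.5, -1.1, 0.9]
opening: 0.0926
gripper_force: 0.0
```

Emit:
move_arm([
  [0, 0, 0, 0, 0, 0, 80],
  [0, 0, 0, 0, 0, 0, 70],
  [0, 0, 0, 0, 0, 0, 60],
  [0, 0, 0, 0, 0, 0, 55],
  [0, 0, 0, 0, 0, 0, 50],
  [0, 0, 0, 0, 0, 0, 46],
  [0, 0, 0, 0, 0, 0, 42],
  [0, 0, 0, 0, 0, 0, 40],
  [0, 0, 0, 0, 0, 0, 40],
  [0, 0, 0, 0, 0, 0, 40],
], force=20)

```text
t: 28.75
tool_pos: [0.4952, -0.1708, 0.0272]
orientation: [2.373, 2.054, 0.004]
force: [0.0, -0.8, 0.8]
opening: 0.0453
gripper_force: 20.0
```

Run:
```python
from g import *
go(fromS([.0235,-.0065,.16]),tool(81.7,0))
c=cam('scene')
np.savez('scene1.npz',**{k:np.array(v) for k,v in c.items()})
```

```text
t 28.75 q [-4.310e-01  1.220e-01  1.887e+00  1.000e-03  1.128e+00 -2.880e-01] p [ 0.4952 -0.1708  0.0272] S [ 0.0255 -0.0072  0.0272] F [ 0.  -0.8  0.8] open 0.04528006607951153
 turn6 [ 0.039 -0.001  0.009] shift_now [ 0.027 -0.057 -5.312] shift_after [ 0.026 -0.078 -5.312]
```

Emit:
move_arm([
  [0, 0, 0, 0, 0, -0.2, 40],
  [0, 0, 0, 0, 0, -0.3, 40],
  [0, 0, 0, 0, 0, -0.4, 40],
  [0, 0, 0, 0, 0, -0.5, 40],
  [0, 0, 0, 0, 0, -0.5, 40],
  [0, 0, 0, 0, 0, -0.5, 40],
  [0, 0, 0, 0, 0, -0.5, 40],
  [0, 0, 0, 0, 0, -0.5, 40],
  [0, 0, 0, 0, 0, -0.4, 40],
  [0, 0, 0, 0, 0, -0.2, 40],
], force=25)

```text
t: 29.8
tool_pos: [0.4954, -0.171, 0.1287]
orientation: [2.372, 2.053, 0.006]
force: [0.7, -0.5, -1.8]
opening: 0.0455
gripper_force: 25.0
```

Run:
```python
from tb import *
yb=7.6
L=np.array([.5395,.189,0])
go(L+[0,0,.127],tool(yb+90,0))
s=st()
for n in('scene','top'):
    c=cam(n); H=hsv(c); P=pts(c); q=s['R'].inv().apply((P-s['p']).reshape(-1,3)).reshape(P.shape)
    b=(abs(q[...,0])<.1)&(abs(q[...,1])<.022)&(q[...,2]>-.03)&(q[...,2]<.04)
    O=b&(cv2.inRange(H,(5,130,100),(19,255,255))>0); W=b&(cv2.inRange(H,(0,0,150),(180,60,255))>0)
    for M in(O,W):
        a=q[M]
        if len(a): print(n,len(a),np.median(a,0).round(4),np.percentile(a,2,0).round(4),np.percentile(a,98,0).round(4))
```

```text
t 29.8 q [-4.310e-01 -9.000e-03  1.821e+00  1.000e-03  1.324e+00 -2.880e-01] p [ 0.4954 -0.171   0.1287] S [ 0.0257 -0.0073  0.1287] F [ 0.7 -0.5 -1.8] open 0.04548323090061316
 turn6 [ 0.055  0.011 -2.641] shift_now [14.503 -0.318  0.062] shift_after [14.039  3.654  0.069]
scene 11 [ 0.0729 -0.01   -0.0177] [ 0.0653 -0.0156 -0.0207] [ 0.0742  0.0084 -0.015 ]
scene 435 [-0.0467  0.01   -0.0152] [-0.0749 -0.0169 -0.0228] [-0.0119  0.0214  0.0074]
top 121 [ 0.0678  0.0059 -0.0134] [ 0.0533 -0.0212 -0.0214] [0.0754 0.0211 0.0141]
top 64 [-0.0671 -0.0116 -0.0155] [-0.0739 -0.0212 -0.0226] [-0.0543  0.0029  0.0024]
```

Emit:
move_arm([
  [0, 0, 0, 0.4, -0.2, 0, 40],
  [0, 0, 0, 0.7, -0.2, 0, 40],
  [0, 0, 0, 1, -0.1, 0, 40],
  [0, 0, 0, 1, 0, 0, 40],
  [0, 0, 0, 1, 0, 0, 40],
  [0, 0, 0, 1, 0, 0, 40],
  [0, 0, 0, 1, 0, 0, 40],
  [0, 0, 0, 1, 0, 0, 40],
  [0, 0, 0, 1, 0, 0, 40],
  [0, 0, 0, 1, 0, 0, 40],
])

```text
t: 30.9
tool_pos: [0.5139, 0.0579, 0.1261]
orientation: [2.374, 2.055, 0.002]
force: [0.2, -0.8, -2.5]
opening: 0.0454
gripper_force: 25.0
```

Emit:
move_arm([
  [0, 0, 0, 1, 0, 0, 40],
  [0, 0, 0, 1, 0, 0, 40],
  [0, 0, 0, 1, 0, 0, 40],
  [0, 0, 0, 1, 0, 0, 40],
  [0, 0, 0, 0.7, 0, 0, 40],
  [0, 0, 0, 0.4, 0, 0, 40],
  [0, 0, -0.8, 0, 0, 0, 40],
  [0, 0, -0.8, 0, 0, 0, 40],
  [0, 0, -0.7, 0, 0, 0, 40],
  [0, 0, -0.34, 0, 0, 0, 40],
])

```text
t: 31.9
tool_pos: [0.533, 0.182, 0.1267]
orientation: [2.064, 2.364, 0.002]
force: [-1.1, 0.1, -1.9]
opening: 0.0456
gripper_force: 25.0
```

Run:
```python
from tb import *
go(np.array([.539,.1895,.046]),tool(97.6,0))
c=cam('top'); cv2.imwrite('pics/t4.png',cv2.resize(c['frame'][130:280,150:350,::-1],None,fx=4,fy=4))
```

```text
t 31.9 q [ 0.239  0.101  1.711 -0.002  1.326  0.105] p [0.533  0.182  0.1267] S [0.0119 0.3473 0.1267] F [-1.1  0.1 -1.9] open 0.04557018855269501
 turn6 [0.03  0.014 0.023] shift_now [0.271 0.27  3.23 ] shift_after [0.267 0.28  3.229]
```

View pics/t4.png

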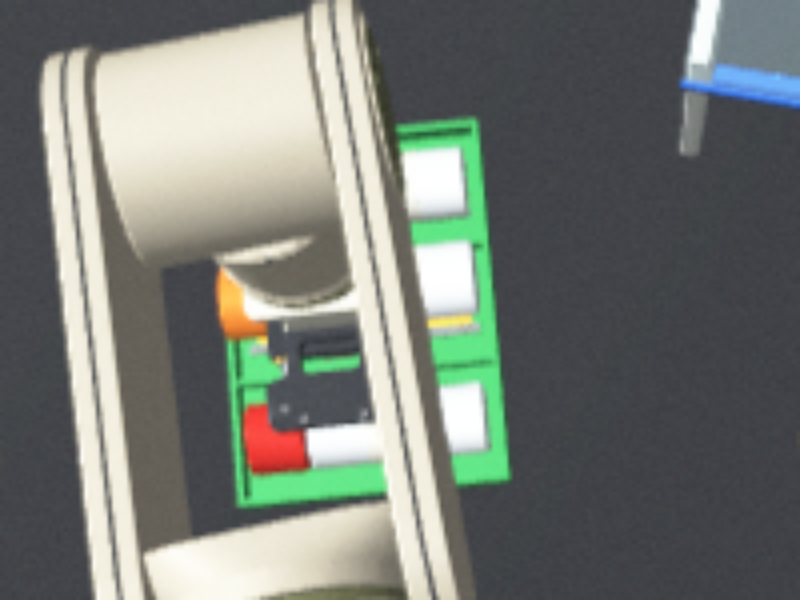

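The crop shows the held tube over the yellow strip, parallel to the cell; its orange cap is at (240,300) and its white end at (450,280). Descending now.

Emit:
move_arm([
  [0, 0, 0.02, 0.14, 0.14, 0.3, 40],
  [0, 0, 0, 0.13, 0.14, 0.4, 40],
  [0, 0, 0, 0, 0, 0.4, 40],
  [0, 0, 0, 0, 0, 0.4, 40],
  [0, 0, 0, 0, 0, 0.4, 40],
  [0, 0, 0, 0, 0, 0.4, 40],
  [0, 0, 0, 0, 0, 0.4, 40],
  [0, 0, 0, 0, 0, 0.35, 40],
  [0, 0, 0, 0, 0, 0.15, 40],
  [0, 0, 0, 0, 0, 0, 40],
])

```text
t: 32.95
tool_pos: [0.5392, 0.1898, 0.0464]
orientation: [2.07, 2.359, 0.002]
force: [-0.1, 1.6, -2.9]
opening: 0.0454
gripper_force: 25.0
```

Run:
```python
from tb import *
go(np.array([.539,.1895,.044]),tool(97.6,0))
```

```text
t 32.95 q [ 0.25   0.216  1.741 -0.002  1.181  0.12 ] p [0.5392 0.1898 0.0464] S [0.017  0.356  0.0464] F [-0.1  1.6 -2.9] open 0.04543462570983064
 turn6 [ 0.027  0.012 -0.021] shift_now [-0.011 -0.01   0.096] shift_after [-0.011 -0.01   0.096]
```

Emit:
move_arm([
  [0, 0, 0, 0, 0, 0.08, 40],
  [0, 0, 0, 0, 0, 0, 62],
  [0, 0, 0, 0, 0, 0, 62],
  [0, 0, 0, 0, 0, 0, 62],
  [0, 0, 0, 0, 0, 0, 62],
  [0, 0, 0, 0, 0, 0, 62],
  [0, 0, 0, 0, 0, 0, 62],
  [0, 0, 0, 0, 0, 0, 62],
  [0, 0, 0, 0, 0, 0, 62],
  [0, 0, 0, 0, 0, 0, 62],
])

```text
t: 33.95
tool_pos: [0.5397, 0.1899, 0.0452]
orientation: [2.07, 2.359, 0.004]
force: [-0.3, 0.6, -0.7]
opening: 0.062
gripper_force: 0.0
```

Emit:
move_arm([
  [0, 0, 0, 0, 0, -0.3, 62],
  [0, 0, 0, 0, 0, -0.6, 62],
  [0, 0, 0, 0, 0, -0.8, 62],
  [0, 0, 0, 0, 0, -0.8, 62],
  [0, 0, 0, 0, 0, -0.8, 62],
  [0, 0, 0, -0.8, -0.5, -0.6, 62],
  [0, 0, 0, -0.9, -0.5, -0.6, 62],
  [0, 0, 0, -0.9, -0.5, -0.6, 62],
  [0, 0, 0, -0.9, -0.5, -0.4, 62],
  [0, 0, 0, -0.9, -0.5, 0, 62],
])

```text
t: 34.95
tool_pos: [0.4925, 0.0721, 0.1863]
orientation: [2.067, 2.356, 0.009]
force: [0.6, -0.7, 0.6]
opening: 0.0621
gripper_force: 0.0
```

Run:
```python
from tb import *
c=cam('scene');H=hsv(c);P=pts(c)
L=np.array([.539,.1895,.004]);a=np.radians(7.6);B=np.c_[[np.cos(a),np.sin(a),0],[-np.sin(a),np.cos(a),0],[0,0,1]]
q=(P-L)@B; b=(abs(q[...,0])<.036)&(abs(q[...,1])<.1)&(q[...,2]>.02)&(q[...,2]<.1)
for M in((cv2.inRange(H,(5,130,100),(19,255,255))>0),(cv2.inRange(H,(0,0,150),(180,60,255))>0)):
    v=q[b&M]; print(len(v),np.median(v,0).round(4),np.percentile(v,2,0).round(4),np.percentile(v,98,0).round(4))
cv2.imwrite('pics/s5.png',cv2.resize(c['frame'][140:290,250:450,::-1],None,fx=4,fy=4))
```

```text
62 [0.0127 0.0567 0.0413] [-0.0215  0.0383  0.0224] [0.0188 0.0749 0.051 ]
484 [ 0.0032 -0.028   0.0439] [-0.0196 -0.0752  0.0224] [0.0184 0.033  0.0521]
```

View pics/s5.png

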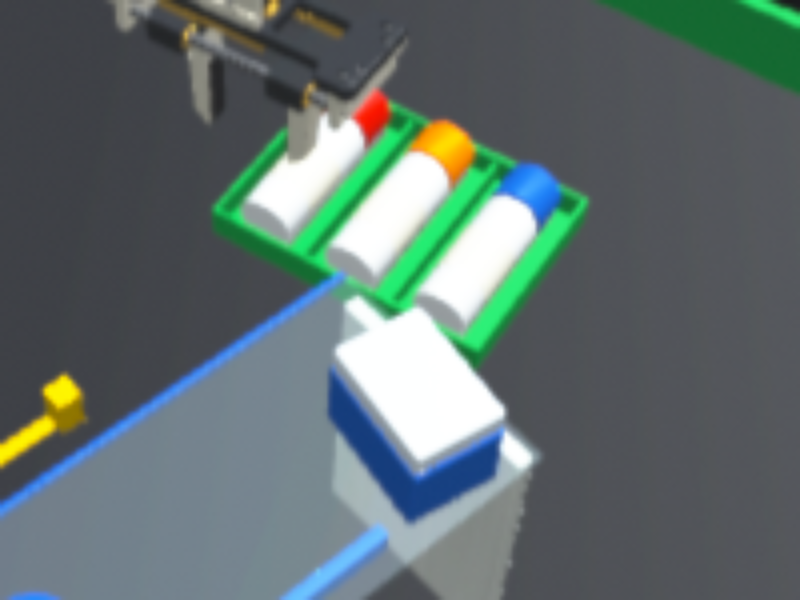

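The crop shows the orange-capped tube lying in the middle cell, (445,145) to (355,260), centred to within about 1 mm along the cell. The neighbouring tubes and the tip box are in place, and the hand is clear of everything.

```bash
python3 -c "
from plant import *
print(close_job())"
```

```text
the job is handed in; nothing more can be done
None
```

The orange-capped tube was rolled out to the stop, picked up and dropped into the empty cell, and the job is handed in at about 35 s; the last picture showed it lying centred in the cell with the other tubes and the tip box in place, but no verdict came back.

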